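# Lock the field power box with its square key

### The job

Lock the power box: take the square key from its rest, stand it upright in the recessed square socket in the box's top until it is fully home, and let go of it there. Then take the key afresh and turn it clockwise, seen from above, until the lock reaches its stop; leave the key standing in the lock, and do not shift the battery pack, screwdriver, propeller and tray that lie around.

Things in the scene. Friction and masses are not known exactly. Their poses are not given: they have to be found in the camera images.
- key: The loose square key, bare metal, about 0.11 kg, a straight bar 100 mm long: flat paddle 60 long, 32 wide, 14 mm thick, and from the middle of its end a square bit 12 x 12 mm, 40 mm long, whose last 4 mm step down to 9 mm square. Origin on the key's axis where paddle meets bit. x: to the bit tip; y: across the 32 mm width; z: through the 14 mm thickness. The bit's flats are parallel to the paddle's faces.
- key_grip (a point): Centre of the key's paddle, 30 mm behind key's origin, 70 mm from the bit tip; same axes. At the start the key lies level on its rest, wide face up (z up), its axis 48 mm above the desk, bit pointing to the robot's left: its x within 0.5 rad of world y. The bit fits the socket in any of the four quarter turns.
- key_tip (a point): Centre of the end face of the key's bit, 40 mm ahead of key's origin; same axes.
- key_rest: Fixed plastic rest that carries the key: base plate 120 x 60 x 6 mm, origin under its centre, x along the key to the bit. Two narrow posts hold the key: one 24 mm wide at x -52 to -38 mm under the paddle's end (41 mm high), one 26 mm wide at x 33 to 47 mm under the bit, with cheeks beside the bit up to 52 mm high. Between them nothing stands under the paddle, whose centre lies over x = -20 mm.
- power_box: Fixed grey metal box with aluminium lid, 164 x 204 mm in plan, lid 70 mm above the desk; origin at the centre of its underside, z up. The lock lies in its top at x = -30 mm, y = 0, in a dark square plate 66 x 66 mm whose top is 76 mm above the desk, with a round opening 30 mm in diameter.
- lock_socket (a point): Centre of the mouth of the lock's square hole, 70 mm above the desk, 6 mm below the dark plate's top. Hole 13.5 x 13.5 mm, 20 mm deep, with a 3 mm lead-in chamfer. Fully home, the key's tip rests on its floor 20 mm below this point; the paddle then stands from 20 to 80 mm above it. x, y: along the sides of the square, turning with the lock; z up.
- lock (a joint): Angle of the lock about the vertical through lock_socket, rad; grows clockwise seen from above. It starts between 0 and 0.4 and has a hard stop at 1.571 (locked). It turns against a friction of about 0.1 N m and stays where it is left; the key has about 0.13 rad of play in it either way.
- battery: Bystander: battery pack, 76 x 40 x 36 mm; origin under its centre.
- screwdriver: Bystander: screwdriver lying on the desk between the places of box and rest; origin under its middle.
- propeller: Bystander: three-bladed propeller lying flat, about 120 mm across, 8 mm high; origin under its hub.
- tray: Bystander: open tray, 140 x 100 x 35 mm; origin under its centre.
Mind the look-alikes: they are no part of the job. Several things have the shape of the key; the one meant has the colours described above.

How it is judged:
By the outcome, as a careful person would: the job done as asked, in the order asked, and still so for the second after the job is handed in, with the robot touching nothing.
It also fails if it takes over 64 s, if anything falls off the work surface, if the arm or the gripper's body presses on something with over 40 N, if the wrist force passes 120 N, or if a joint passes its speed limit or range.

### The arm

A 6-joint arm with a two-finger parallel gripper is mounted at the origin on the work surface. World frame = base frame: x ahead of the robot, y to its left, z up, the work surface at z = 0. Lengths are in mm, angles in rad, forces in N, time in s.
With the tool pointing down it reaches from about 275 to 825 mm from the base axis. Payload 5.2 kg.
Tool frame: the origin (TCP) lies at the very end of the fingers, on their centre line; the grasp point (between the pads) lies 19 mm behind it; z points along the fingers, y is the line along which they close (so a half turn about z gives the same grasp; the last joint's range is limited). The gripper opens to 93 mm and grips with 3 to 60 N. Pads are 15 mm wide; open, the fingers measure 128 mm over their backs; the gripper's body (75 mm by 188 mm) begins 65 mm behind the grasp point.
Start: joints at [0.939, 0.259, 1.535, -0, 1.348, -0.203], TCP at [228.658, 500.22, 218.653] pointing down, gripper open.
Joint ranges: [-3.14, 3.14], [-0.91, 2.08], [0.19, 2.58], [-1.22, 4.36], [0.22, 2.71], [-3.12, 3.12]. Speed limits (rad/s): [2.57, 2.57, 3.14, 3.14, 3.14, 3.14].

### API

Orientations are given as [roll, pitch, yaw] about the fixed x, y, z axes, in that order (R = Rz(yaw) Ry(pitch) Rx(roll)).
In Python, from bench import robot gives the robot as it stands. The module is installed in compiled form; this text tells all that it offers. Calls block until the motion is done:
- robot.move_ptp(position, orientation): joint-space move of the TCP to a pose.
- robot.move_linear(position, ori=None, speed=150, f_stop=None): straight line of the TCP; ori=None keeps the orientation; speed is the mean speed in mm/s. With f_stop (N) it stops when the force on the tool has changed by that much, and returns True; else False.
- robot.move_j(angles): joint-space move.
- robot.move_gripper(opening): opening from 0.0 (shut) to 1.0 (fully open); the grip force is fixed at half the most; returns when the fingers have stopped.
- robot.sleep(seconds).
- robot.inverse_kinematics(position, orientation): joint angles nearest the present ones, or None.
- robot.get_image(name): name is "scene" or "top" or "wrist"; returns a dict with "img" (480x640x3 uint8, blue, green, red), "fovy" (degrees; the focal length in pixels is half the picture's height over the tangent of half this angle, whatever the lens; pixels are square), "cx", "cy" (the principal point, pixels), "eye" and "orientation" of the camera in the world. Camera axes: x right, y down, z forward; pixel columns grow to the right and rows downward; lengths in mm; the calibration is good to about 2 mm. The wrist camera is an equidistant fisheye: a pixel r from the principal point sees the ray r / f radians off the axis. A picture is of the moment at which its call begins. There is no depth.
A pose or a line that the arm cannot do raises robot.MotionError and nothing moves.
- robot.hand_in(): hands the job in; it is judged then, once.
Readings, each from a call of its own:
- robot.current_t(): time.
- robot.current_qpos(): joint angles.
- robot.current_joint_vel(): joint speeds.
- robot.current_joint_efforts(): joint torques, N m.
- robot.current_tcp_pos(): TCP position.
- robot.current_eef_rot(): TCP orientation.
- robot.current_contact_force(): force on the tool from outside, world axes, zero at the start.
- robot.current_ft_torque(): the same for the moment, N m.
- robot.current_gripper_width(): opening from 0.0 (shut) to 1.0 (fully open).
- robot.current_finger_force(): force on a finger pad.
Only numpy, scipy, OpenCV 4.12 (cv2) and the standard library are available. Lean on these libraries where they do the work, as an engineer would, in place of code of your own. Each camera call takes 0.05 s, during which the arm holds its last target. There are 200 camera calls.

## Working session

There is one attempt and no reset: what is moved stays moved. The work goes in short steps, each a Python script; the robot and the scene stay as the last script left them, time stands still between calls to the robot, and variables do not carry over. Pictures are saved under pics/ and viewed, at most 10 in all, crops included, and the job is handed in when it is done.

```bash
mkdir -p pics; cat > h.py <<'E'
import numpy as np, cv2
from scipy.spatial.transform import Rotation as R
from bench import robot
def snap(n,f=None):
    d=robot.get_image(n)
    if f: cv2.imwrite('pics/'+f,d['img'])
    return d
def ray(d,uv):
    uv=np.atleast_2d(np.asarray(uv,float)); f=240/np.tan(np.radians(d['fovy'])/2)
    p=(uv-[d['cx'],d['cy']])/f
    if d.get('fish'):
        r=np.linalg.norm(p,axis=1,keepdims=True); v=np.hstack([p*np.sinc(r/np.pi),np.cos(r)])
    else: v=np.hstack([p,np.ones((len(p),1))])
    return v@rot(d).T
def rot(d):
    o=np.asarray(d['orientation'],float)
    return o if o.shape==(3,3) else R.from_euler('xyz',o).as_matrix()
def plane(d,uv,z):
    v=ray(d,uv); e=np.asarray(d['eye'],float)
    return (e+v*((z-e[2])/v[:,2:]))[:,:2]
E
python3 - <<'E'
from h import *
for n in('scene','top','wrist'):
    d=snap(n,n+'0.png'); print(n,{k:np.round(v,3).tolist() for k,v in d.items() if k!='img'})
print(robot.current_t(),robot.current_eef_rot())
a=[cv2.imread(f'pics/{n}0.png') for n in('scene','top')]
E
```

```text
scene {'fovy': 51.052, 'cx': 316.503, 'cy': 243.757, 'eye': [1119.988, 732.501, 1231.144], 'orientation': [-2.467, -0.001, 2.481]}
top {'fovy': 44.905, 'cx': 317.52, 'cy': 220.505, 'eye': [309.533, 8.948, 1343.644], 'orientation': [-2.969, 0.016, -1.571]}
wrist {'fovy': 65.706, 'cx': 318.128, 'cy': 240.317, 'eye': [156.805, 534.124, 383.648], 'orientation': [2.849, 0.001, 1.14]}
0.15 [-3.14032649e+00 -2.35457621e-04  2.71281850e+00]
```

View pics/top0.png

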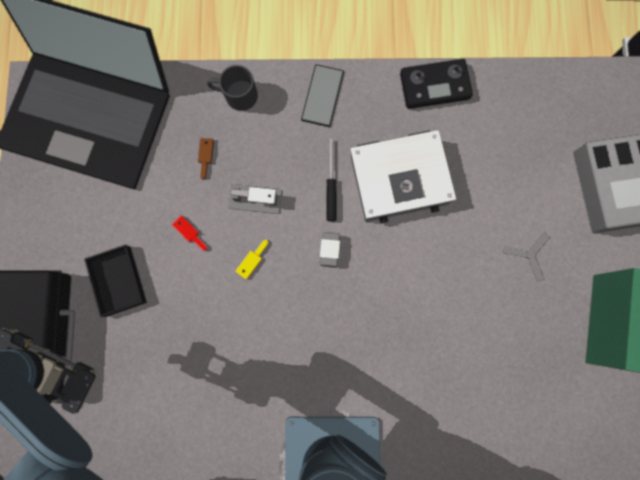

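View pics/scene0.png

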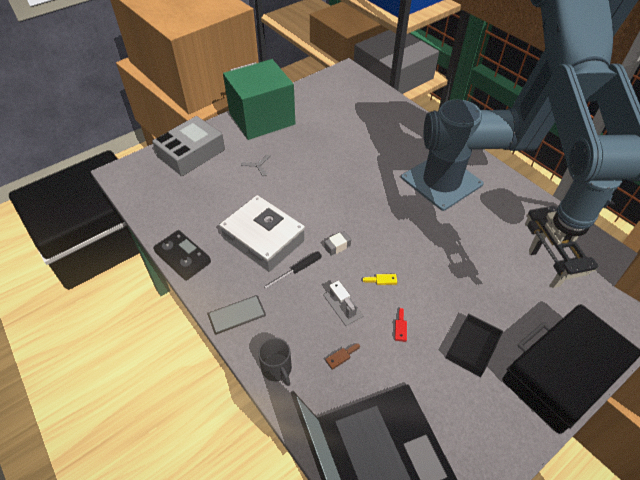

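Top view. Things that could be taken for the key: bare-metal key on its rest at (262,196), brown at (206,157), red at (188,232), yellow at (252,260). By the description it is the bare-metal one on the rest. The lock plate is at about (407,186) and the box at about (403,175).

```bash
sed -i "s/    if f: cv2/    d['fish']=n=='wrist'\n    if f: cv2/" h.py
python3 - <<'E'
from h import *
import json
d=snap('top')
k=plane(d,[[262,196]],55)[0]; b=plane(d,[[237,194]],50)[0]; l=plane(d,[[407,186]],76)[0]
print(k,b,l)
out=[]
for p,n,z in((k,'wk',200),(l,'wl',215)):
    # camera (tool +x side) toward the base: tool x pointing to -x
    for yaw in (np.pi,0):
        q=robot.inverse_kinematics([*p,z],[np.pi,0,yaw]); print(n,yaw,q)
    robot.move_ptp([*p,z],[np.pi,0,np.pi]); robot.sleep(.2)
    w=snap('wrist',n+'.png'); print(w['eye'],w['orientation'],robot.current_t())
    out.append(w)
import pickle; pickle.dump(out,open('w.pkl','wb'))
E
```

```text
[591.05438883 156.37045661] [597.00983678 214.24007846] [ 608.22852027 -170.04340501]
wk 3.141592653589793 [ 0.07640279  0.38058438  1.40850425  0.          1.35250402 -1.49439354]
wk 0 [ 7.64027872e-02  3.80584383e-01  1.40850425e+00 -4.44089210e-16
  1.35250402e+00  1.64719911e+00]
[511.6624148  157.63189921 365.84878764] [ 2.84777673e+00 -1.33065686e-03  1.57036320e+00] 2.2667
wl 3.141592653589793 [-0.44896517  0.40767955  1.3308186   0.          1.4030945  -2.0197615 ]
wl 0 [-4.48965170e-01  4.07679550e-01  1.33081860e+00 -4.44089210e-16
  1.40309450e+00  1.12183116e+00]
[ 529.46109082 -168.24500387  380.7669426 ] [ 2.84788293e+00 -1.40406772e-03  1.57111922e+00] 3.7583
```

View pics/wk.png

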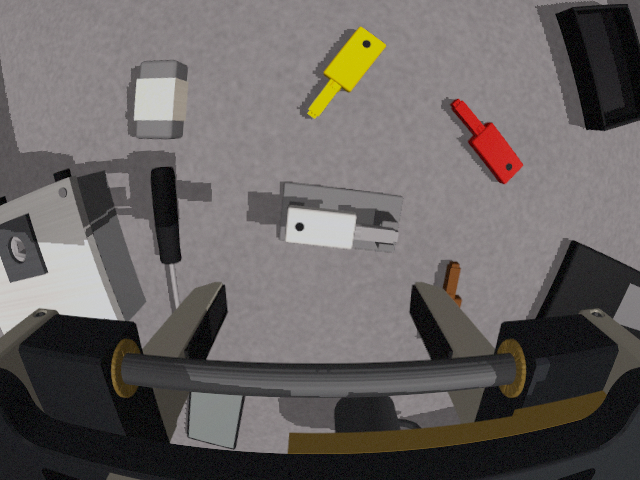

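View pics/wl.png

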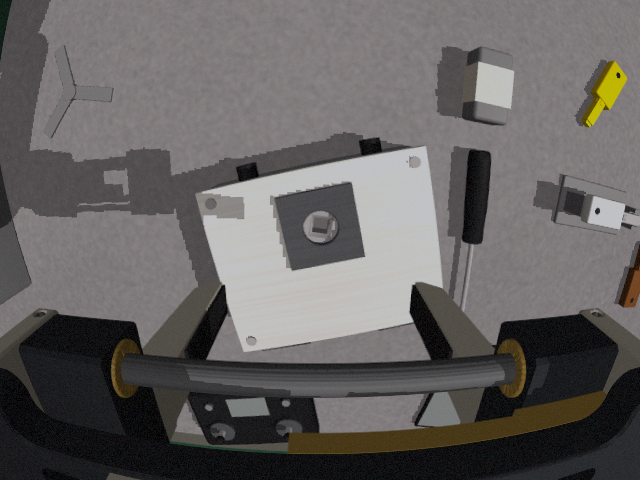

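Wrist views: the metal key's paddle is at about (320,228) with its bit running right to (398,238), on the rest. The lock opening is at about (321,227) in the dark plate, and the square hole looks turned relative to the plate. Next I crop close on both and extract contours.

```bash
python3 - <<'E'
from h import *
import pickle
wk,wl=pickle.load(open('w.pkl','rb'))
a=cv2.resize(wk['img'][180:270,270:415],None,fx=4,fy=4,interpolation=cv2.INTER_CUBIC)
b=cv2.resize(wl['img'][202:252,296:346],None,fx=8,fy=8,interpolation=cv2.INTER_CUBIC)[:360]
b=b[:, :]
b=cv2.resize(b,(220*400//400*1,198)) if 0 else b
c=np.hstack([cv2.resize(a,(440,273)),cv2.resize(b,(303,273))]); cv2.imwrite('pics/crop.png',c)
g=cv2.cvtColor(wk['img'],cv2.COLOR_BGR2GRAY)
for t in(160,190):
    m=((g>t)*255).astype('uint8'); m[:180]=0;m[270:]=0;m[:,:275]=0;m[:,420:]=0
    cs,_=cv2.findContours(cv2.morphologyEx(m,cv2.MORPH_OPEN,np.ones((15,15))),cv2.RETR_EXTERNAL,cv2.CHAIN_APPROX_NONE)
    c=max(cs,key=cv2.contourArea)[:,0]
    P=plane(wk,c,55); r=cv2.minAreaRect((P).astype(np.float32)); print(t,r)
# plate
g=cv2.cvtColor(wl['img'],cv2.COLOR_BGR2GRAY); m=((g<90)*255).astype('uint8'); m[:175]=0;m[278:]=0;m[:,:265]=0;m[:,370:]=0
m=cv2.morphologyEx(m,cv2.MORPH_OPEN,np.ones((9,9)))
cs,_=cv2.findContours(m,cv2.RETR_EXTERNAL,cv2.CHAIN_APPROX_NONE); c=max(cs,key=cv2.contourArea)[:,0]
print('plate',cv2.minAreaRect(plane(wl,c,76).astype(np.float32)))
print(g[205:250:2,300:344:2])
E
```

```text
160 ((595.6546020507812, 166.72679138183594), (45.17694091796875, 30.935636520385742), 83.0982666015625)
190 ((595.6532592773438, 166.857666015625), (42.88315963745117, 29.478235244750977), 84.54423522949219)
plate ((609.93505859375, -166.15548706054688), (66.54197692871094, 65.14995574951172), 11.73783016204834)
[[ 71  74  70  72  72  76  75  73  71  74  76  73  78  78  72  74  75  74
   75  72  69  74]
 [ 79  76  70  71  76  73  76  75  78  76  74  72  71  70  71  71  76  70
   75  72  73  80]
 [ 76  78  77  75  77  74  77  74  76  73  69  71  74  74  73  81  76  75
   75  75  74  75]
 [ 73  76  74  72  72  73  65  87 114 128 134 131 128  73  65  73  78  73
   71  74  70  76]
 [ 75  74  73  73  75  92 126 147 150 148 148 147 147 148 120  69  69  75
   70  74  74  74]
 [ 79  77  77  77  94 146 128 127 129 130 137 143 144 147 124  96  76  70
   73  76  74  73]
 [ 75  71  72  90 151 148 132 107 105 108 110 109 111 111 110 114  79  74
   71  73  73  72]
 [ 75  75  72 138 148 144 132 100  93  94  94  94  95  97  85  85  81  96
   58  75  76  76]
 [ 73  74 104 151 150 139 130 100  94  97
[... 654 characters left out ...]
3 121 121 120  99 120  97  95
   44  71  74  76]
 [ 71  73  71  71 137 149 149 146 142 135 133 127 120 114  93  94  94  38
   63  78  77  78]
 [ 76  76  79  70  55 129 147 148 148 149 148 151 149  94  93  86  50  52
   75  76  72  76]
 [ 77  75  76  74  73  56  63 137 144 146 146 143  93  88  66  26  50  70
   72  73  72  76]
 [ 77  79  77  79  79  75  64  41  29  37  39  29  27  38  50  64  73  76
   72  78  77  76]
 [ 79  73  76  74  78  74  70  71  63  65  59  54  67  68  71  81  80  76
   75  78  75  76]
 [ 73  72  75  73  71  74  75  78  75  78  78  77  76  81  75  77  76  79
   77  76  75  75]
 [ 77  76  76  74  77  79  77  78  77  75  79  75  75  75  77  75  75  78
   76  76  75  74]]
```

View pics/crop.png

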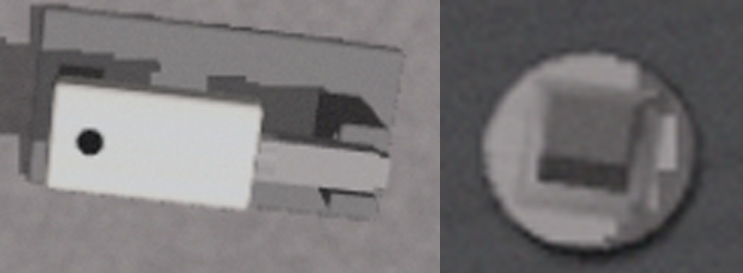

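The right side of the crop shows the square hole turned about 0.1 rad clockwise in the picture; the left side confirms the bare-metal key, bit to the right. I take one more lock view from the opposite wrist side to cancel hand-eye error, then measure.

```bash
cat > m.py <<'E'
from h import *
def big(m):
    cs,_=cv2.findContours(m,cv2.RETR_EXTERNAL,cv2.CHAIN_APPROX_NONE); return max(cs,key=cv2.contourArea)[:,0]
def lock(w,uv):
    g=cv2.cvtColor(w['img'],cv2.COLOR_BGR2GRAY); u,v=uv
    win=np.zeros_like(g); cv2.circle(win,(int(u),int(v)),24,255,-1)
    m=((g>86)&(win>0)).astype('uint8')*255
    c=big(cv2.morphologyEx(m,cv2.MORPH_CLOSE,np.ones((9,9))))
    return cv2.minEnclosingCircle(plane(w,c,76).astype(np.float32)), cv2.fitEllipse(plane(w,c,76).astype(np.float32))
E
python3 - <<'E'
from m import *
import pickle
wk,wl=pickle.load(open('w.pkl','rb'))
print('A',lock(wl,(321,227)))
robot.move_ptp([608.2,-170,215],[np.pi,0,0]); robot.sleep(.2)
w2=snap('wrist','wl2.png'); pickle.dump([wk,wl,w2],open('w.pkl','wb'))
# centre expected by projecting estimate
f=240/np.tan(np.radians(w2['fovy'])/2)
v=rot(w2).T@(np.array([609.9,-166.2,76])-w2['eye']); th=np.arctan2(np.hypot(v[0],v[1]),v[2]); uv=np.array([w2['cx'],w2['cy']])+f*th*v[:2]/np.hypot(v[0],v[1])
print(uv,'B',lock(w2,uv))
g=cv2.cvtColor(wk['img'],cv2.COLOR_BGR2GRAY); m=((g>190)*255).astype('uint8'); m[:180]=0;m[270:]=0;m[:,:275]=0;m[:,420:]=0
m=cv2.morphologyEx(m,cv2.MORPH_CLOSE,np.ones((13,13))); m=cv2.morphologyEx(m,cv2.MORPH_OPEN,np.ones((21,21)))
print('key',cv2.minAreaRect(plane(wk,big(m),55).astype(np.float32)))
# hole corners clicked in crop -> image px, on z=67
c=np.array([[545,92],[645,98],[630,192],[538,183]],float); c[:,0]-=440; c=c/6.06+[296,202]-.5
P=plane(wl,c,67); print(P.mean(0),np.round(P,1).tolist(),[np.degrees(np.arctan2(*(P[(i+1)%4]-P[i])[::-1])) for i in range(4)],[np.linalg.norm(P[(i+1)%4]-P[i]) for i in range(4)])
u,v=np.round(uv).astype(int); cv2.imwrite('pics/c2.png',cv2.resize(w2['img'][v-25:v+25,u-25:u+25],None,fx=10,fy=10,interpolation=cv2.INTER_CUBIC)); print(u,v,robot.current_t())
E
```

```text
A (((609.5552978515625, -166.33554077148438), 14.611562728881836), ((609.3339233398438, -166.45941162109375), (27.424745559692383, 28.474071502685547), 178.65707397460938))
[314.7933818  227.59974706] B (((612.094970703125, -166.0541229248047), 14.538894653320312), ((612.0192260742188, -166.17892456054688), (27.4075870513916, 28.286762237548828), 179.9286651611328))
key ((594.8262939453125, 159.75970458984375), (57.459049224853516, 29.39346694946289), 83.39653778076172)
[ 610.27575278 -165.99842364] [[603.0, -172.4], [603.8, -158.1], [617.8, -160.1], [616.5, -173.4]] [np.float64(86.48982861198883), np.float64(-8.36785681224219), np.float64(-95.80097887465803), np.float64(175.52101673227875)] [np.float64(14.336545142368493), np.float64(14.134078527930294), np.float64(13.379461899665202), np.float64(13.550450596649124)]
315 228 6.6583
```

View pics/c2.png

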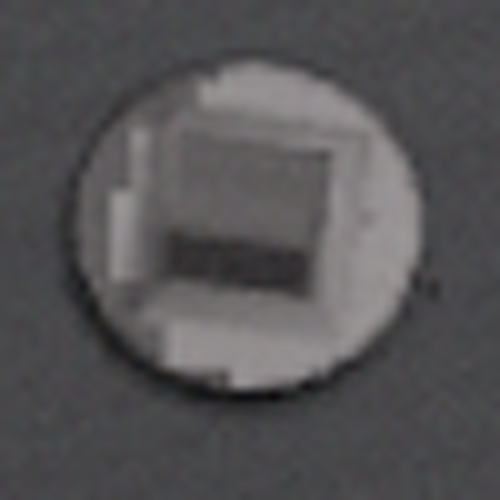

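Square yaw is about -0.12 rad, lock centre about (610.7, -166.3), lock angle about 0.33. The key is at about (596, 160) with yaw 83.4°. Plan: grasp with the tool tilted 45° in the key's plane, then insert with the tool tilted 45°. I check inverse kinematics first.

```bash
cat > p.py <<'E'
from m import *
L=np.array([610.7,-166.3]); SQ=-0.12
K=np.array([596.1,159.9,48.]); KY=np.radians(83.4)
def tool(Rk,grip,s,al):
    y=np.array([0,s,0.]); z=np.array([np.cos(al),0,-np.sin(al)])
    Rt=Rk@np.c_[np.cross(y,z),y,z]
    return np.asarray(grip)+19*Rt[:,2], R.from_matrix(Rt).as_euler('xyz'), Rt[:,2]
RkG=R.from_euler('z',KY).as_matrix()
def RkI(yaw): # key x down, key z = -(approach heading)
    h=-np.array([np.cos(yaw),np.sin(yaw),0]); x=np.array([0,0,-1.]); return np.c_[x,np.cross(h,x),h]
E
python3 - <<'E'
from p import *
for al in np.radians([35,45,60]):
  for s in(1,-1):
    p,o,z=tool(RkG,K,s,al)
    print(round(np.degrees(al)),s,[None if (q:=robot.inverse_kinematics(p-z*b,o)) is None else np.round(q,2).tolist() for b in(0,80)])
    for k in(-1,0,1):
      p,o,z=tool(RkI(SQ+k*np.pi/2),[*L,120],s,al)
      print('   ins',k,[None if (q:=robot.inverse_kinematics(p+[0,0,b],o)) is None else np.round(q,2).tolist() for b in(0,80)])
E
```

```text
35 1 [[-0.41, 0.72, 1.76, 0.97, 1.26, 2.23], [-0.52, 0.66, 1.72, 0.88, 1.37, 2.27]]
   ins -1 [[-0.13, 0.57, 1.53, -0.68, 1.14, -2.82], [-0.13, 0.49, 1.45, -0.64, 1.27, -2.93]]
   ins 0 [[-0.59, 0.28, 2.03, 0.78, 0.38, 0.44], [-0.59, 0.16, 1.94, 0.52, 0.55, 0.73]]
   ins 1 [[-0.72, 0.65, 1.37, 0.5, 1.5, -0.73], [-0.72, 0.58, 1.29, 0.5, 1.64, -0.66]]
35 -1 [[-0.41, 0.72, 1.76, 0.97, 1.26, -0.91], [-0.52, 0.66, 1.72, 0.88, 1.37, -0.87]]
   ins -1 [[-0.13, 0.57, 1.53, -0.68, 1.14, 0.32], [-0.13, 0.49, 1.45, -0.64, 1.27, 0.21]]
   ins 0 [[-0.59, 0.28, 2.03, 0.78, 0.38, -2.7], [-0.59, 0.16, 1.94, 0.52, 0.55, -2.42]]
   ins 1 [[-0.72, 0.65, 1.37, 0.5, 1.5, 2.41], [-0.72, 0.58, 1.29, 0.5, 1.64, 2.48]]
45 1 [[-0.34, 0.64, 1.76, 0.86, 1.14, 2.38], [-0.44, 0.56, 1.72, 0.78, 1.28, 2.42]]
   ins -1 [[-0.05, 0.63, 1.53, -0.85, 1.21, -2.66], [-0.05, 0.54, 1.47, -0.82, 1.31, -2.78]]
   ins 0 [[-0.64, 0.29, 2.17, 1.65, 0.36, -0.47], [-0.64, 0.14, 2.08, 1.07, 0.42, 0.15]]
   ins 1 [[-0.77, 0.73, 1.33, 0.6, 1.61, -0.79], [-0.77, 0.65, 1.27, 0.61, 1.73, -0.71]]
45 -1 [[-0.34, 0.64, 1.76, 0.86, 1.14, -0
[... 318 characters left out ...]
[[-0.22, 0.56, 1.73, 0.63, 1.01, 2.66], [-0.29, 0.46, 1.68, 0.57, 1.16, 2.7]]
   ins -1 [[0.03, 0.75, 1.52, -1.07, 1.35, -2.46], [0.03, 0.64, 1.48, -1.05, 1.42, -2.59]]
   ins 0 [[-0.73, 0.41, 2.34, 2.33, 0.75, -1.25], [-0.73, 0.19, 2.28, 2.04, 0.59, -0.88]]
   ins 1 [[-0.83, 0.86, 1.28, 0.74, 1.78, -0.86], [-0.83, 0.76, 1.24, 0.76, 1.88, -0.76]]
60 -1 [[-0.22, 0.56, 1.73, 0.63, 1.01, -0.48], [-0.29, 0.46, 1.68, 0.57, 1.16, -0.45]]
   ins -1 [[0.03, 0.75, 1.52, -1.07, 1.35, 0.68], [0.03, 0.64, 1.48, -1.05, 1.42, 0.56]]
   ins 0 [[-0.73, 0.41, 2.34, 2.33, 0.75, 1.89], [-0.73, 0.19, 2.28, 2.04, 0.59, 2.26]]
   ins 1 [[-0.83, 0.86, 1.28, 0.74, 1.78, 2.29], [-0.83, 0.76, 1.24, 0.76, 1.88, 2.38]]
```

```bash
python3 - <<'E'
from p import *
al=np.pi/4; s=-1
p,o,z=tool(RkG,K,s,al)
robot.move_ptp(p-z*80+[0,0,60],o)
robot.move_linear(p-z*80,speed=200)
print(robot.move_linear(p,speed=120,f_stop=8), robot.current_tcp_pos()-p)
robot.move_gripper(0.0); print('w',robot.current_gripper_width()*93,robot.current_finger_force())
robot.move_linear(p+[0,0,130],speed=150)
print('w',robot.current_gripper_width()*93)
p,o,z=tool(RkI(SQ-np.pi/2),[*L,120],s,al)
robot.move_ptp(p+[0,0,75],o)
robot.move_linear(p+[0,0,45],speed=100); robot.sleep(.2)
print(robot.current_tcp_pos()-p,robot.current_contact_force(),robot.current_t())
w=snap('wrist','ins.png'); snap('scene','ins_s.png')
import pickle; pickle.dump(w,open('ins.pkl','wb'))
a=cv2.imread('pics/ins_s.png')[130:330,180:430]
cv2.imwrite('pics/two.png',np.hstack([cv2.resize(w['img'],(400,300)),cv2.resize(a,(375,300))]))
E
```

```text
False [ 0.43422367 -0.22878352  0.44434717]
w 31.675928879500425 29.999410808086395
w 31.90322672619064
[ 3.22786409e-01 -4.16087641e-02  4.55290755e+01] [ 0.03823748  0.92493282 -1.15444138] 13.5417
```

View pics/two.png

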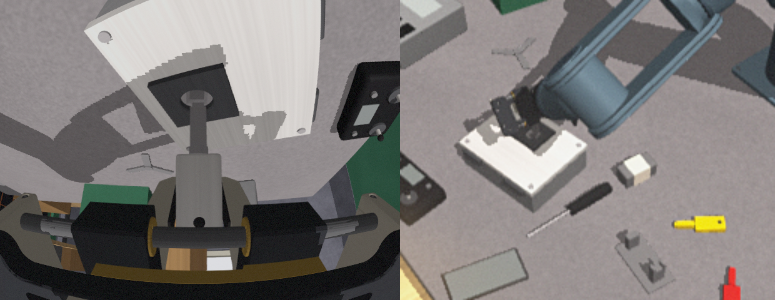

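The left (wrist) half shows the key upright in the fingers, with its bit tip at about (197,93) right over the lock opening at about (200,100). The rest is now empty (right half). Inserting with a force stop.

```bash
python3 - <<'E'
from p import *
p,o,z=tool(RkI(SQ-np.pi/2),[*L,120],-1,np.pi/4)
h=robot.move_linear(p+[0,0,22],speed=60,f_stop=10)
print(h,np.round(robot.current_tcp_pos()-p,2),np.round(robot.current_contact_force(),1))
if not h:
    for b in (10,4,-4):
        h=robot.move_linear(p+[0,0,b],speed=25,f_stop=12)
        print(b,h,np.round(robot.current_tcp_pos()-p,2),np.round(robot.current_contact_force(),1),np.round(robot.current_ft_torque(),2))
        if h: break
print(robot.current_t(),robot.current_gripper_width()*93)
E
```

```text
True [-0.13 -0.62 24.4 ] [-0.6  1.6  5.1]
14.025 31.45274164441972
```

```bash
python3 - <<'E'
from p import *
p,o,z=tool(RkI(SQ-np.pi/2),[*L,120],-1,np.pi/4)
pr=lambda *a:print(*a,np.round(robot.current_tcp_pos()-p,2),np.round(robot.current_contact_force(),1),np.round(robot.current_ft_torque(),2))
robot.sleep(.3); pr('rest')
for b in (21,17,12,6,0,-4):
    h=robot.move_linear(p+[0,0,b],speed=25,f_stop=10); pr(b,h)
    if h: robot.sleep(.2); pr(''); break
w=snap('wrist'); cv2.imwrite('pics/i2.png',cv2.resize(w['img'][90:300,220:430],None,fx=2.8,fy=2.8,interpolation=cv2.INTER_CUBIC)); print(robot.current_t())
E
```

```text
rest [-0.19 -0.38 24.48] [-0.3  0.1  3.4] [-0.16  0.14 -0.07]
21 True [ 0.04 -1.34 24.01] [-1.5  1.5  6.1] [ 0.1   0.29 -0.16]
 [ 1.000e-02 -1.250e+00  2.406e+01] [-0.4  1.9  5.3] [ 0.05  0.28 -0.12]
14.7833
```

View pics/i2.png

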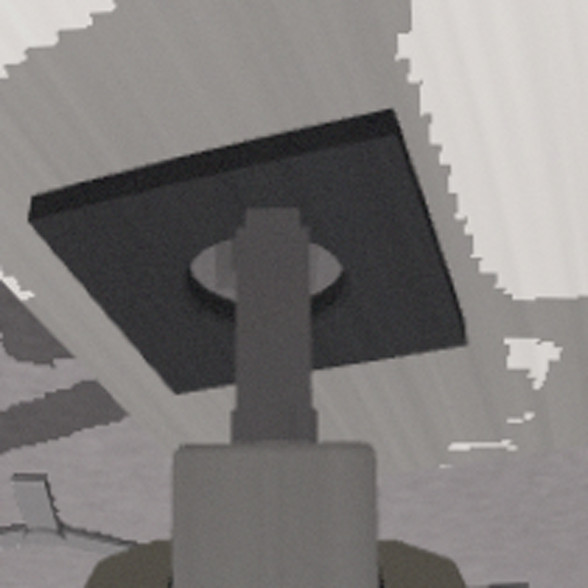

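The tip (crop (273,208)) lies past the far rim of the opening (centre (266,268)), so it sits on the plate. The key seems pitched in the grip. I quantify this by casting rays.

```bash
python3 - <<'E'
from p import *
robot.move_linear(robot.current_tcp_pos()+[0,0,12],speed=60); robot.sleep(.2)
w=snap('wrist'); cv2.imwrite('pics/i3.png',cv2.resize(w['img'][90:300,220:430],None,fx=2.8,fy=2.8,interpolation=cv2.INTER_CUBIC))
p,o,z=tool(RkI(SQ-np.pi/2),[*L,120],-1,np.pi/4)
t=robot.current_tcp_pos(); print(t-p, robot.current_eef_rot(),o,w['eye'],robot.current_t())
import pickle; pickle.dump((w,t),open('i3.pkl','wb'))
E
```

```text
[-0.18049425 -1.19878657 35.64403476] [-3.14133459  0.79090826  1.4505874 ] [3.14159265 0.78539816 1.45079633] [631.77164612  -6.69051572 201.10415701] 15.3833
```

View pics/i3.png

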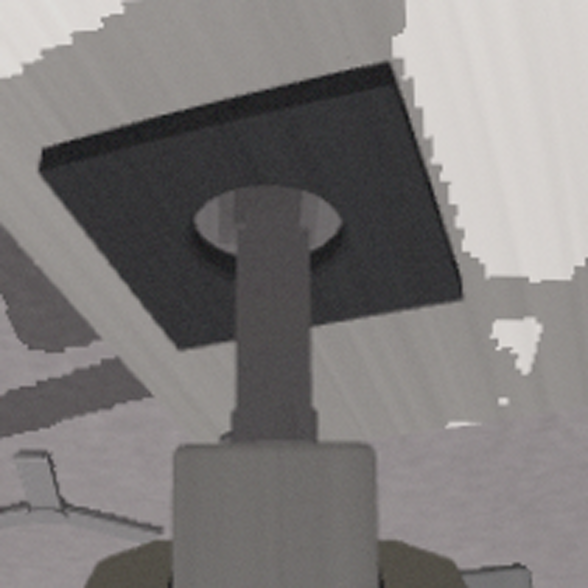

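```bash
python3 - <<'E'
from p import *
import pickle
w,t=pickle.load(open('i3.pkl','rb'))
Rk=RkI(SQ-np.pi/2); _,o,z=tool(Rk,[0,0,0],-1,np.pi/4); G=t-19*z
for n,c in(('junction x30 z7',(273,445)),('step x66 z6',(273,222)),('tip x70 z4.5',(270,188))):
    uv=np.array(c)/2.8+[220,90]-.35; v=(Rk.T@ray(w,uv)[0]); e=Rk.T@(np.asarray(w['eye'])-G)
    print(n,np.round(e-v*e[1]/v[1],1) if 0 else '', 'pts for given x:',[np.round((e+v*((x-e[0])/v[0])),1).tolist() for x in(30,66,70)])
# opening centre on z=76 and on lid
uv=np.array((268,222))/2.8+[220,90]-.35; print(plane(w,uv,76))
# rigid fit: unknown pitch d and dx with dz=0
from scipy.optimize import least_squares
P=[(30,7,(273,445)),(66,6,(273,222)),(70,4.5,(270,188))]
f=240/np.tan(np.radians(w['fovy'])/2)
def proj(X):
    v=rot(w).T@(X-np.asarray(w['eye'])); r=np.hypot(v[0],v[1]); return np.array([w['cx'],w['cy']])+f*np.arctan2(r,v[2])*v[:2]/r
def res(q):
    d,dx,dz=q; c,s_=np.cos(d),np.sin(d); out=[]
    for x,zz,cc in P:
        X=G+Rk@np.array([dx+c*x-s_*zz,0,dz+s_*x+c*zz]); out.append(proj(X)[1]-(cc[1]/2.8+90-.35))
    return np.array(out+[dz*.5,dx*.15])
r=least_squares(res,[0,0,0]); print(r.x,np.round(r.fun,2))
d,dx,dz=r.x; print('tip world',G+Rk@np.array([dx+np.cos(d)*70,0,dz+np.sin(d)*70]),'nominal',G+Rk@[70,0,0])
E
```

```text
junction x30 z7  pts for given x: [[30.0, -1.0, 11.8], [66.0, -0.7, -60.0], [70.0, -0.6, -68.0]]
step x66 z6  pts for given x: [[30.0, -1.3, 68.7], [66.0, -1.0, 24.2], [70.0, -1.0, 19.2]]
tip x70 z4.5  pts for given x: [[30.0, -1.0, 74.7], [66.0, -0.6, 33.0], [70.0, -0.5, 28.4]]
[[ 611.35923632 -160.28430476]]
[ 0.4804174   2.51737284 -0.51409647] [ 0.44 -2.25  1.82 -0.26  0.38]
tip world [ 614.33070658 -135.89137422   91.05051498] nominal [ 610.51950575 -167.49878657   85.64403476]
```

The fit says the key is pitched about 0.48 rad in the grip, with the tip swung towards the hand. It was already so before contact. The camera's plate point is a few mm off in this tilted view, so I refit with the widths and a free shift, then counter-pitch the tool.

```bash
cat > fit.py <<'E'
from p import *
from scipy.optimize import least_squares
def proj(w,X):
    f=240/np.tan(np.radians(w['fovy'])/2)
    v=rot(w).T@(X-np.asarray(w['eye'])); r=np.hypot(v[0],v[1]); return np.array([w['cx'],w['cy']])+f*np.arctan2(r,v[2])*v[:2]/r
def fit(w,G,Rk,pts,sg):
    def res(q):
        d,t=q[0],q[1:4]; M=R.from_euler('y',-d).as_matrix()
        o=[proj(w,G+Rk@(t+M@np.array(X)))-c for X,c in pts]
        return np.r_[np.ravel(o),(t/sg)]
    return least_squares(res,[.3,0,0,0])
E
python3 - <<'E'
from fit import *
import pickle
w,t=pickle.load(open('i3.pkl','rb')); Rk=RkI(SQ-np.pi/2); _,o,z=tool(Rk,[0,0,0],-1,np.pi/4); G=t-19*z
c=lambda a,b:np.array([a,b])/2.8+[220,90]-.35
print(proj(w,G+Rk@[30,16,7]),c(376,445),'opening',proj(w,np.array([610.7,-166.3,76])),c(268,222))
sy=1 if proj(w,G+Rk@[30,16,7])[0]>proj(w,G+Rk@[30,-16,7])[0] else -1
P=[((30,16*sy,7),c(376,446)),((30,-16*sy,7),c(173,446)),((66,6*sy,6),c(310,224)),((66,-6*sy,6),c(236,224)),((70,4.5*sy,4.5),c(302,188)),((70,-4.5*sy,4.5),c(246,188))]
for sg in(1,3):
    r=fit(w,G,Rk,P,sg); print(sg,r.x,np.round(r.fun,1),r.cost)
# FK feasibility of corrected insertion
for da in(.3,.4,.5):
    p,o,z=tool(Rk,[*L,120],-1,np.pi/4+da); print(da,[np.round(robot.inverse_kinematics(p+[0,0,b],o),2).tolist() for b in(0,50)])
E
```

```text
[280.63272137 253.16191633] [353.93571429 248.57857143] opening [315.57584096 175.8654995 ] [315.36428571 168.93571429]
1 [ 0.46253679  1.73977941 -1.1725265   0.34147727] [ 0.7  0.5 -1.4  0.5  0.7 -2.5 -0.3 -2.5 -0.   2.4 -0.3  2.4  1.7 -1.2
  0.3] 15.79100889046774
3 [ 0.51382135  3.76250559 -1.20217667 -2.71598375] [ 0.3  0.4 -0.8  0.4  0.7 -2.5 -0.2 -2.4  0.1  2.1 -0.2  2.2  1.3 -0.4
 -0.9] 12.724437777276666
0.3 [[0.04, 0.77, 1.52, -1.1, 1.37, 0.71], [0.04, 0.7, 1.5, -1.08, 1.41, 0.63]]
0.4 [[0.07, 0.82, 1.51, -1.17, 1.44, 0.77], [0.07, 0.75, 1.5, -1.16, 1.47, 0.69]]Traceback (most recent call last):
  File "<stdin>", line 12, in <module>
    return _wrapfunc(a, 'round', decimals=decimals, out=out)
    return _wrapit(obj, method, *args, **kwds)
    result = getattr(arr, method)(*args, **kwds)
TypeError: unsupported operand type(s) for *: 'NoneType' and 'float'
```

```bash
python3 - <<'E'
from fit import *
import pickle
w,t=pickle.load(open('i3.pkl','rb')); Rk=RkI(SQ-np.pi/2); _,o,z=tool(Rk,[0,0,0],-1,np.pi/4); G=t-19*z
c=lambda a,b:np.array([a,b])/2.8+[220,90]-.35
for ys,yt in((230,208),(224,202)):
  P=[((30,-16,7),c(376,446)),((30,16,7),c(173,446)),((66,-6,6),c(310,ys)),((66,6,6),c(236,ys)),((70,-4.5,4.5),c(302,yt)),((70,4.5,4.5),c(246,yt))]
  r=fit(w,G,Rk,P,1); print(r.x,np.round(r.fun,1),r.cost)
g=cv2.cvtColor(w['img'],cv2.COLOR_BGR2GRAY)
print('col 316',[(v,int(g[v,315:319].mean())) for v in range(150,182)])
for v in range(156,180,2): print(v,g[v,296:336].tolist())
for da in(.42,.45,.48):
    p,o,z=tool(Rk,[*L,120],-1,np.pi/4+da); print(da,[robot.inverse_kinematics(p+[0,0,b],o) is not None for b in(-3,0,25,50)])
E
```

```text
[ 0.34291548  1.08622784 -1.14693938  0.45312223] [-0.   0.3 -0.6  0.3  0.1 -0.4  0.3 -0.4 -0.4  0.4  0.2  0.4  1.1 -1.1
  0.5] 2.13685607096653
[ 0.38832162  1.31329531 -1.15705504  0.50563151] [ 0.3  0.2 -0.9  0.2  0.3 -0.2  0.1 -0.1 -0.3  0.3  0.   0.3  1.3 -1.2
  0.5] 2.371796356647034
col 316 [(150, 52), (151, 54), (152, 57), (153, 51), (154, 53), (155, 51), (156, 66), (157, 72), (158, 72), (159, 71), (160, 75), (161, 73), (162, 74), (163, 72), (164, 72), (165, 75), (166, 75), (167, 74), (168, 74), (169, 76), (170, 75), (171, 75), (172, 75), (173, 75), (174, 75), (175, 76), (176, 75), (177, 76), (178, 76), (179, 76), (180, 77), (181, 75)]
156 [55, 50, 53, 52, 52, 52, 53, 54, 50, 49, 53, 53, 57, 63, 62, 58, 65, 67, 66, 63, 65, 67, 72, 67, 59, 59, 54, 56, 54, 53, 51, 52, 53, 55, 53, 51, 49, 49, 45, 50]
158 [53, 58, 56, 50, 63, 70, 84, 81, 68, 72, 72, 74, 71, 73, 75, 74, 70, 73, 75, 72, 72, 74, 71, 72, 68, 71, 74, 73, 75, 74, 72, 74, 86, 79, 61, 54, 55, 54, 52, 53]
160 [73, 84, 83, 86, 88, 89, 89, 83, 72, 72, 75, 71, 74, 75, 73, 74, 68, 71, 74, 76, 76, 75, 76, 74, 74, 71, 76, 72, 7
[... 969 characters left out ...]
, 75, 77, 77, 75, 73, 75, 76, 77, 78, 73, 76, 73, 74, 77, 81, 76, 78, 84, 93, 101, 107, 108, 109]
174 [107, 106, 97, 92, 91, 91, 96, 91, 87, 76, 80, 75, 74, 75, 79, 77, 76, 74, 77, 73, 77, 76, 75, 73, 77, 74, 77, 74, 76, 78, 80, 73, 76, 72, 87, 96, 102, 108, 107, 105]
176 [105, 103, 95, 94, 90, 91, 98, 97, 87, 79, 77, 71, 72, 72, 73, 75, 76, 71, 73, 76, 75, 75, 76, 76, 77, 75, 73, 75, 73, 75, 76, 74, 77, 77, 89, 95, 100, 106, 106, 104]
178 [46, 67, 87, 101, 103, 104, 109, 107, 98, 76, 76, 76, 75, 74, 77, 77, 78, 77, 74, 77, 78, 75, 75, 77, 75, 74, 75, 75, 74, 76, 74, 76, 77, 78, 91, 105, 95, 73, 49, 40]
0.42 [True, True, True, True]
0.45 [True, True, True, True]
0.48 [True, True, True, True]
```

Shoulder row 171 and the contact height agree on a pitch of about 0.34 rad. I counter-pitch the tool by that and go down again.

```bash
python3 - <<'E'
from fit import *
Rk=RkI(SQ-np.pi/2)
p,o,z=tool(Rk,[*L,120],-1,np.pi/4+.34)
pr=lambda *a:print(*a,np.round(robot.current_tcp_pos()-p,2),np.round(robot.current_contact_force(),1),np.round(robot.current_ft_torque(),2))
robot.move_linear(p+[0,0,48],o,speed=60); robot.sleep(.15); pr('hover')
for b in (30,22,16,10,5,0,-4):
    h=robot.move_linear(p+[0,0,b],speed=30,f_stop=10); pr(b,h)
    if h: robot.sleep(.2); pr(''); break
w=snap('wrist','i4.png'); print(robot.current_t(),robot.current_gripper_width()*93)
E
```

```text
hover [ 0.44 -0.65 49.22] [ 0.3 -0.1 -0.9] [ 0.63 -0.02  0.  ]
30 False [ 0.04  0.04 29.9 ] [-0.1 -0.3 -1.9] [ 0.59 -0.02  0.03]
22 False [-1.100e-01  1.000e-02  2.172e+01] [ 0.6 -0.2 -1.4] [ 0.62 -0.02  0.05]
16 False [ 0.35 -0.03 16.53] [ 0.4 -0.1  2.5] [ 0.16 -0.06  0.04]
10 True [ 0.38 -0.75 16.28] [-1.  -0.5  4.5] [-0.29  0.11 -0.12]
 [ 0.39 -0.76 16.32] [-0.8  0.   5.7] [-0.39  0.17 -0.16]
17.9917 31.381932853637807
```

Contact is now at the lock's mouth, with the tip at about z 66. In picture i3 the bit sat about 1 mm to one side of the opening, so I shift by +1 mm in x and search along y.

```bash
python3 - <<'E'
from fit import *
Rk=RkI(SQ-np.pi/2)
p,o,z=tool(Rk,[*L,120],-1,np.pi/4+.34)
pr=lambda *a:print(*a,np.round(robot.current_tcp_pos()-p,2),np.round(robot.current_contact_force(),1),np.round(robot.current_ft_torque(),2))
ok=False
for dx,dy in((1,0),(1,-2.5),(1,2.5),(1,5),(1,-5)):
    robot.move_linear(p+[dx,dy,19],speed=40)
    h=robot.move_linear(p+[dx,dy,11],speed=25,f_stop=14); pr(dx,dy,h)
    if not h or robot.current_tcp_pos()[2]-p[2]<13.5: ok=True; break
print(ok,robot.current_t())
if ok:
    for b in (6,2,-2,-5):
        h=robot.move_linear(p+[dx,dy,b],speed=25,f_stop=18); pr(b,h)
        if h: break
print(robot.current_t())
E
```

```text
1 0 True [ 0.85 -0.2  16.51] [-0.7  2.9  4.6] [ 0.09  0.17 -0.18]
1 -2.5 True [ 0.71 -2.74 16.51] [-1.2  3.8  4.2] [ 0.2   0.15 -0.13]
1 2.5 True [ 1.27  1.86 16.81] [-0.7  2.3  5.1] [ 0.02  0.21 -0.15]
1 5 True [ 1.12  4.17 16.84] [-0.3  1.   4. ] [-0.13  0.2  -0.17]
1 -5 True [ 0.59 -5.23 17.03] [-1.1  2.2  4.3] [ 0.12  0.19 -0.2 ]
False 20.7917
20.7917
```

The depth is flat across 10 mm of y, so the tip rests on a flat surface. I look at the contact from three cameras in a single picture.

```bash
python3 - <<'E'
from fit import *
import pickle
p,o,z=tool(RkI(SQ-np.pi/2),[*L,120],-1,np.pi/4+.34)
robot.move_linear(p+[1,0,19],speed=60); robot.sleep(.2)
w=snap('wrist'); s=snap('scene'); t=snap('top'); pickle.dump((w,s,t,robot.current_tcp_pos()),open('i5.pkl','wb'))
print(robot.current_tcp_pos()-p,robot.current_t())
c=lambda d,X:proj2(d,X)
def pin(d,X):
    f=240/np.tan(np.radians(d['fovy'])/2); v=rot(d).T@(np.array(X)-d['eye']); return np.array([d['cx'],d['cy']])+f*v[:2]/v[2]
T=[610.7,-166.3,100]; a,b=pin(s,T),pin(t,T); print(a,b,proj(w,np.array(T)))
cr=lambda d,q,h,W,H,k:cv2.resize(d['img'][int(q[1])-h*H//W:int(q[1])+h*H//W,int(q[0])-h:int(q[0])+h],(W,H),interpolation=cv2.INTER_CUBIC)
A=cv2.resize(w['img'][90:300,215:425],(500,500),interpolation=cv2.INTER_CUBIC)
B=np.vstack([cr(s,a,35,300,250,1),cr(t,b,35,300,250,1)])
cv2.imwrite('pics/three.png',np.hstack([A,B]))
E
```

```text
[ 1.11902191 -0.09785055 18.89560079] 21.3917
[266.73808327 213.25442145] [406.74087999 182.38843313] [312.41653103 234.34647625]
```

View pics/three.png

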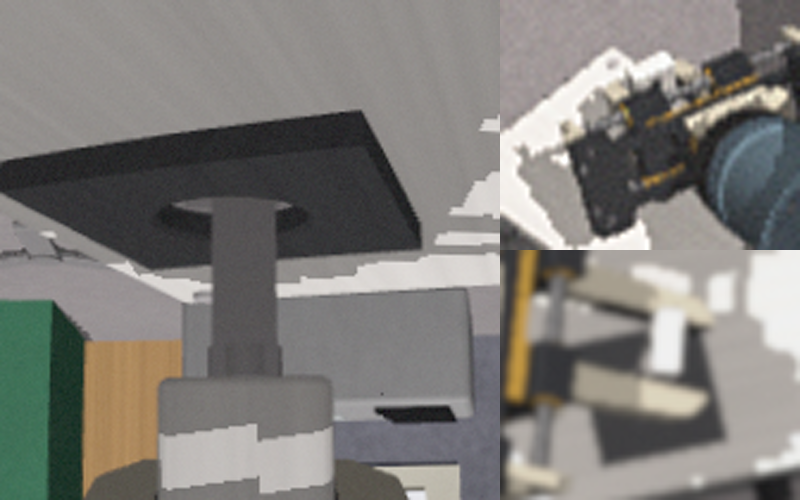

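The wrist view is upside down: image down is world up and image right is +x. The bit (centre u 244) goes into the opening (u 157–308, centre 233), so it sits about 2.3 mm too far in +x, and my shift went the wrong way. I correct that.

```bash
python3 - <<'E'
from fit import *
p,o,z=tool(RkI(SQ-np.pi/2),[*L,120],-1,np.pi/4+.34)
pr=lambda *a:print(*a,np.round(robot.current_tcp_pos()-p,2),np.round(robot.current_contact_force(),1),np.round(robot.current_ft_torque(),2))
ok=False
for dx,dy in((-1.2,0),(-1.2,2),(-1.2,-2),(-2.5,0)):
    robot.move_linear(p+[dx,dy,21],speed=40)
    h=robot.move_linear(p+[dx,dy,10],speed=25,f_stop=18); pr(dx,dy,h)
    if robot.current_tcp_pos()[2]-p[2]<13.: ok=True; break
if ok:
    for b in (5,1,-2,-5):
        h=robot.move_linear(p+[dx,dy,b],speed=25,f_stop=20); pr(b,h)
        if h: break
print(ok,robot.current_t())
E
```

```text
-1.2 0 True [-0.95 -0.75 16.82] [-1.7  2.8  5.2] [ 0.01  0.2  -0.16]
-1.2 2 True [-0.78  1.25 20.41] [-0.1 -1.5 -1.6] [ 0.56  0.03 -0.02]
-1.2 -2 False [-1.2  -1.98  9.85] [ 0.4 -0.9 -1.1] [0.59 0.01 0.  ]
5 False [-1.25 -2.    4.78] [-0.   0.7 -1.1] [0.62 0.02 0.04]
1 False [-1.07 -2.01  1.04] [ 0.3 -0.2 -0.7] [ 0.49 -0.06  0.04]
-2 False [-1.   -2.26  0.86] [-1.6  2.3  9.6] [-0.68  0.49 -0.39]
-5 False [-0.77 -2.7   0.51] [-2.7  3.3 17.4] [-1.83  0.8  -0.58]
True 24.6583
```

The key went home: it bottoms at about +0.9 with 17 N of push. I release it, back off along the tool axis, and measure the standing key from above.

```bash
python3 - <<'E'
from fit import *
import pickle
p,o,z=tool(RkI(SQ-np.pi/2),[*L,120],-1,np.pi/4+.34)
robot.move_linear(p+[-1,-2.2,0],speed=30)
print(np.round(robot.current_contact_force(),1))
robot.move_gripper(1.0); robot.sleep(.2)
robot.move_linear(robot.current_tcp_pos()-110*z+[0,0,20],speed=180)
robot.move_ptp([L[0],L[1],255],[np.pi,0,np.pi+SQ]); robot.sleep(.2)
w=snap('wrist','st.png'); t=snap('top'); s=snap('scene','st_s.png'); pickle.dump((w,t,s),open('st.pkl','wb'))
print(robot.current_t())
uv=proj(w,np.array([*L,150])); u,v=np.round(uv).astype(int); print(uv)
g=cv2.cvtColor(w['img'],cv2.COLOR_BGR2GRAY)
print(g[v-40:v+44:4,u-60:u+60:4])
E
```

```text
[-0.5  0.8  4.6]
29.5917
[316.47810493 237.22579907]
[[182 192 194 193 132  77  75  80  76  76  71  75  76  72  74  72  73  72
   74  74  75  76  73 170 193 194 194 194 195 193]
 [134 131 136 135 134  73  49  47  44  50  46  45  49  47 121 149 149  75
   72  73  76  78  75  77 192 193 193 194 193 194]
 [136 133 133 132 132 131  49  51  48  47  45  47  47 137  85  85  80 105
   88  77  77  77  78  76 192 194 194 193 193 192]
 [135 134 133 132 132 131  46  49  50  48  49  48  92  70  87  84  85 104
  140  65  77  73  74  72 176 193 193 193 195 194]
 [131 131 132 130 130 131  92  46  43  49  44  42 101  78  86  88  87  98
  144  86  72  69  78  78  80 193 192 193 193 193]
 [130 132 133 130 128 132 132  41  48  50  47  43  98  81 122 121 121 125
  103  86  75  76  76  75  75 192 192 193 192 192]
 [133 131 130 132 129 130 137  46  47  46  44  48  77 115 194 194 193 194
  125  53  78  73  71  79  77 172 192 192 193 194]
 [130 130 132 135 135 130 131 103  45  47  45  46  39 110 194 194 193 192
   54  74  74  78  76  77  73 105 194 194 194 194]
 [136 138 139 138 139 139 131 132  43  40  49  
[... 878 characters left out ...]
193 194 188 188 190 188
  189 191 193 193 191 192 192 191 190 191 192 192]
 [194 194 194 194 191 189 191 193 193 193 193 192 192 193 189 190 191 193
  192 192 191 192 191 190 189 192 192 190 192 191]
 [192 192 191 191 195 193 194 193 193 192 192 191 190 193 191 192 192 192
  193 192 189 189 192 190 192 190 189 191 193 193]
 [192 193 194 192 194 194 192 192 191 191 192 193 191 190 190 191 190 189
  189 191 188 189 189 189 193 192 195 192 192 191]
 [194 193 194 192 188 191 191 194 193 192 193 192 191 189 188 190 190 188
  188 190 190 192 191 194 192 191 191 192 191 192]
 [193 190 190 193 193 193 194 192 193 193 189 188 190 194 189 187 187 190
  190 190 190 194 192 191 191 191 192 192 190 191]]
```

The end face of the standing key is seen at about (318,241), about 16 px wide with vertical edges. So it stands upright at yaw close to SQ, about 1.5 mm to +y of nominal. Next I re-grasp from above, across the thickness, and turn clockwise while watching the moment.

```bash
python3 - <<'E'
from fit import *
P=np.array([L[0]+.5,L[1]+1.3,112.]); y0=np.pi+SQ
print(robot.move_linear([P[0],P[1],170],speed=150), robot.move_linear(P,speed=100,f_stop=8))
robot.move_gripper(0.0); robot.sleep(.1)
pr=lambda *a:print(*a,round(robot.current_t(),2),'yaw',round((robot.current_eef_rot()[2]-y0+np.pi)%(2*np.pi)-np.pi,3),np.round(robot.current_contact_force(),1),np.round(robot.current_ft_torque(),2),round(robot.current_gripper_width()*93,1))
pr('grip')
q0=robot.current_qpos()
n=0
for a in list(np.arange(.2,1.21,.2))+[1.28,1.34,1.4,1.46,1.52]:
    robot.move_ptp(P,[np.pi,0,y0-a]); pr(round(a,2))
    f=robot.current_contact_force(); m=robot.current_ft_torque()
    if abs(m[2])>.5 or np.linalg.norm(f[:2])>25: print('stop'); break
E
```

```text
False False
grip 32.36 yaw -0.0 [-0.9 -4.1 -1.2] [-1.02  0.13 -0.08] 14.0
0.2 32.67 yaw -0.201 [-1.5 -7.6 -2. ] [-1.44  0.43  0.07] 13.6
0.4 32.98 yaw -0.401 [-2.3 -6.8 -1.1] [-1.61  0.49  0.05] 14.2
0.6 33.28 yaw -0.601 [-1.8 -8.1 -0.7] [-1.71  0.63  0.1 ] 13.7
0.8 33.59 yaw -0.801 [-3.5 -7.3 -1.4] [-1.85  0.78  0.12] 13.5
1.0 33.9 yaw -1.001 [-3.5 -8.4 -1.1] [-1.9   0.92  0.1 ] 13.8
1.2 34.21 yaw -1.201 [-4.2 -7.9  0.6] [-1.86  1.09  0.03] 13.7
1.28 34.46 yaw -1.28 [-5.1 -6.6  0.2] [-1.84  1.2   0.03] 14.2
1.34 34.71 yaw -1.34 [-4.3 -7.6  0.2] [-1.82  1.25  0.06] 13.6
1.4 34.96 yaw -1.4 [-4.9 -7.9  0.4] [-1.81  1.3   0.07] 13.5
1.46 35.21 yaw -1.46 [-5.5 -7.4  0.7] [-1.78  1.33  0.29] 13.8
1.52 35.46 yaw -1.519 [-6.5 -7.   0.9] [-1.72  1.3   0.52] 14.4
stop
```

The moment rises steeply from 1.40 to 1.52 rad, which is the lock's stop (expected near 1.38 or more). I press slightly further, unload within the play, release, retreat and check.

```bash
python3 - <<'E'
from fit import *
import pickle
P=np.array([L[0]+.5,L[1]+1.3,112.]); y0=np.pi+SQ
for a in(1.56,1.47):
    robot.move_ptp(P,[np.pi,0,y0-a]); robot.sleep(.15); print(a,np.round(robot.current_ft_torque(),2))
robot.move_gripper(1.0); robot.sleep(.2)
robot.move_linear([P[0],P[1],255],speed=120); robot.sleep(.2)
w=snap('wrist','fin.png'); t=snap('top'); s=snap('scene','fin_s.png'); pickle.dump((w,t,s),open('fin.pkl','wb'))
print(robot.current_t(),np.round(robot.current_contact_force(),1))
uv=proj(w,np.array([*L,150])); u,v=np.round(uv).astype(int)
g=cv2.cvtColor(w['img'],cv2.COLOR_BGR2GRAY); print(uv); print(g[v-32:v+40:4,u-48:u+48:4])
# bystanders moved? compare top first vs now
a=cv2.imread('pics/top0.png'); d=cv2.absdiff(a,t['img']).max(2)
for n,(x,y) in dict(batt=(330,250),drv=(332,180),prop=(530,252),tray=(117,280)).items(): print(n,int((d[y-30:y+30,x-25:x+25]>40).sum()))
E
```

```text
1.56 [-1.75  1.25  0.56]
1.47 [-1.66  1.31  0.29]
39.4583 [-0.   0.7 -0.7]
[315.85092881 242.18884328]
[[187 187 185  74  73  71  73  72  72  83 104 130 129 128 100  89  76  71
   71  71  71 187 186 185]
 [187 186 186  94  73  67  73  72  64 144 117 128 122 128  99 143  57  74
   74  71  71 184 186 185]
 [188 188 187 163  72  71  72  73  54 147 119 129 127 127 101 143  69  73
   75  67  74 166 185 185]
 [186 187 186 167  72  69  71  67  66 146 181 187 188 187 143 137  55  71
   75  69  72 119 185 185]
 [188 187 187 187  72  72  72  72  73 111 173 185 186 188 155 136  72  75
   76  75  68  68 184 185]
 [187 187 189 186  97  74  72  70  71  72 169 188 189 187 168  70  73  72
   77  73  73  69 186 186]
 [185 187 187 187 178  71  75  67  74  71 170 187 187 187 172  75  74  77
   74  73  71  71 185 187]
 [176 187 187 188 183  72  69  69  68  57 161 189 188 187 170  71  73  71
   73  77  70  71 153 185]
 [133 186 186 186 187  76  72  71  69  55 145 187 186 189 174  74  77  71
   77  72  72  69 114 185]
 [ 79 184 187 187 188 134  73  74  71  57 119 186 187 187 175  69  72  70
   77  94 117 
[... 153 characters left out ...]
60 105 188 186 186 182 184 187 188
  184 188 187 186 185 182]
 [122  76 186 185 188 187 116 126 173 123 130 180 173 166 163 184 187 187
  186 187 186 186 187 184]
 [123  64 186 185 187 186 185 185 183 125 125 125 123 124 188 186 188 185
  187 184 185 187 188 182]
 [119  24 171 186 185 185 187 186 187 125 124 127 125 185 188 184 187 186
  184 184 188 187 186 181]
 [122  46 112 187 185 186 187 185 185 154 122 123 127 184 187 185 183 185
  187 185 187 188 186 185]
 [121 109  21 187 184 187 186 183 186 162 125 125 125 185 184 186 186 189
  186 185 186 188 187 187]
 [123 120   3 185 187 187 188 186 183 158 129 126 126 186 183 185 185 187
  186 187 185 186 187 187]]
batt 553
drv 21
prop 713
tray 0
```

The key's end face now lies about 0.08 rad counter-clockwise of the tool, so it turned about 1.39 rad. That matches the stop plus play, and the moment had levelled off. A quick check that the battery and propeller did not move, using the scene camera, then hand in.

```bash
python3 - <<'E'
from fit import *
import pickle
w,t,s=pickle.load(open('fin.pkl','rb')); a=cv2.imread('pics/scene0.png'); d=cv2.absdiff(a,s['img']).max(2)
for n,(x,y) in dict(batt=(337,243),drv=(293,270),prop=(257,165),tray=(473,343)).items(): print(n,int((d[y-18:y+18,x-22:x+22]>40).sum()))
for n,(x,y) in dict(batt=(337,243),prop=(257,165)).items():
    A=cv2.cvtColor(a,6)[y-14:y+14,x-18:x+18]; B=cv2.cvtColor(s['img'],6)[y-22:y+22,x-26:x+26]
    r=cv2.matchTemplate(B,A,cv2.TM_CCOEFF_NORMED); print(n,cv2.minMaxLoc(r)[1::2],'expect (8,8)')
E
```

```text
batt 0
drv 0
prop 738
tray 0
batt (0.997434675693512, (8, 8)) expect (8,8)
prop (0.12033595889806747, (0, 6)) expect (8,8)
```

```bash
python3 - <<'E'
from fit import *
robot.move_j([0.939,0.259,1.535,0,1.348,-0.203]); robot.sleep(.3)
s=snap('scene'); t=snap('top')
for n,d,x,y in(('scene',s,257,165),('top',t,533,255)):
    a=cv2.imread(f'pics/{n}0.png'); A=cv2.cvtColor(a,6)[y-18:y+18,x-22:x+22]; B=cv2.cvtColor(d['img'],6)[y-26:y+26,x-30:x+30]
    print(n,cv2.minMaxLoc(cv2.matchTemplate(B,A,cv2.TM_CCOEFF_NORMED))[1::2],'expect (8,8)')
d=cv2.absdiff(cv2.imread('pics/top0.png'),t['img']).max(2); m=(d>40).astype('uint8')
n,_,st,_=cv2.connectedComponentsWithStats(m); print([r.tolist() for r in st[1:] if r[4]>15],robot.current_t())
E
```

```text
scene (0.9207079410552979, (8, 8)) expect (8,8)
top (0.9921728372573853, (8, 8)) expect (8,8)
[[400, 174, 19, 8, 120], [405, 182, 8, 9, 36], [423, 184, 18, 9, 118], [234, 187, 41, 17, 423], [290, 198, 5, 11, 32]] 42.5667
```

Only the key's old place on the rest and the lock (the key standing there, and its shadow) differ from the first picture. Handing in.

```bash
python3 -c "
from bench import robot
print(robot.hand_in())"
```

```text
the job is handed in; nothing more can be done
None
```

I put the key fully home in the lock, let go, took it again, turned it clockwise to the stop and left it standing there; the last pictures show no bystander moved, and I handed the job in at about 43 s of the 64 s limit.

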